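# Lap the next solar panel onto a sloping test rack

## Robot

A 6-joint arm with a two-finger parallel gripper is mounted at the origin on the work surface. World frame = base frame: x ahead of the robot, y to its left, z up, the work surface at z = 0. Lengths are in m, angles in rad, forces in N, time in s.
With the tool pointing down it reaches from about 0.325 to 0.85 m from the base axis. Payload 15.5 kg.
Tool frame: the origin (TCP) lies between the finger pads; the fingertips stand 17 mm ahead of it and the grasp point (between the pads) lies 2 mm behind it; x points along the fingers, y is the direction in which the jaws open and shut, and the axes are right-handed (so a half turn about x gives the same grasp; the last joint's range is limited). The gripper opens to 91 mm and grips with 3 to 60 N. Pads are 32 mm wide; open, the fingers measure 118 mm over their backs; the gripper's body (76 mm by 178 mm) begins 60 mm behind the grasp point.
Start: joints at [-1.387, 0.494, 1.345, -0, 1.302, -0.096], TCP at [0.173, -0.601, 0.231] pointing down, gripper open.
Joint ranges: [-2.91, 2.91], [-0.82, 2.16], [0.22, 2.67], [-1.22, 4.37], [0.12, 2.79], [-3.08, 3.08]. Speed limits (rad/s): [1.89, 1.89, 2.57, 3.01, 3.01, 3.01].

## Interface

Orientations are given as a unit quaternion [w, x, y, z].
In Python, from bench import manip, cams gives the robot as it stands.
- The arm moves only by the shell command python3 -m crank 'ROWS' [FORCE]. ROWS is JSON, one flat list of numbers, 7 for each row, row after row: the shift along the tool's x, y, z normalised to -1 to 1, where 1 is 0.025 m, then the turn, a rotation vector about the tool's x, y, z normalised to -1 to 1, where 1 is 360 degrees, then the opening, from 0 (shut) to 1 (fully open). In form: [dx, dy, dz, rx, ry, rz, gripper, dx, dy, dz, rx, ry, rz, gripper, ...]. A call has 1 to 10 rows; each row shifts and turns the pose as measured when the row begins, along the tool's axes as they then stand; what a row does not reach is not made up. A row lasts 1/8 s, in which the tool goes at most 62.5 mm and 10.7 degrees, less where a joint would pass 70% of its speed; a pose out of reach is approached as far as the arm can. A call with a number of a shift or a turn outside -1 to 1 is refused whole. A call with a gripper value outside its range is refused whole. The fingers move at their own pace and stop on an object; FORCE is the grip in N (left out, the last holds). Time passes only in rows, so rows that do not move let the fingers close. It gives the time, the measured TCP pose, the force and the opening at its end, in the units of the state.
- manip.state(): the state, without advancing time (a new reading comes with each control period).
- cams.camera(name): name is "side" or "top" or "wrist"; returns a dict with "img" (400x640x3 uint8, blue, green, red), "depth" (400x640 float32, m along the optical axis (not along the pixel's ray), 0 where there is no reading), "fx", "fy", "cx", "cy" (pixels), "R" (3x3) and "t" (3): a world point X has camera coordinates R X + t; the wrist camera has in their place "T_tool_cam" (4x4, takes a point from camera to tool coordinates, whose origin is the TCP and whose axes are the tool frame's). Camera axes: x right, y down, z forward; pixel columns grow to the right and rows downward; lengths in m; the calibration is good to about 2 mm. A picture is of the moment at which its call begins: read the wrist's pose just before it.
- manip.job_done(): hands the job in, once; it reports no verdict.
The state is a dict: "clock": time; "joint_pos": joint angles; "dq": joint speeds; "joint_torque": joint torques, N m; "tcp_pos": TCP position; "tcp_rot": TCP orientation; "force": force on the tool from outside, world axes, zero at the start; "wrist_torque": the same for the moment, N m; "finger_gap": finger opening in m.
Only numpy, scipy, OpenCV 4.12 (cv2) and the standard library are available. Lean on these libraries where they do the work, as an engineer would, in place of code of your own. Each camera call takes 0.05 s, during which the arm holds its last target. There are 200 camera calls.

## Task

Lay the long loose solar panel on the sloping rack as its next course: it overlaps the uppermost fixed panel with its lower short edge along the white line across that panel, its long sides in line with the fixed panels and its upper end resting on the top crossbar. Let go of it there, and leave the short panel and the computer mouse where they lie.

Things in the scene. Friction and masses are not known exactly. Their poses are not given: they have to be found in the camera images.
- panel_center (a point): The long loose solar panel: a rigid slab 110 x 56 x 8 mm, about 110 g, black face in an aluminium frame, three thin silver lines along its length, both ends alike. It lies face up, flat on the desk; the point is its centre, 4 mm above its underside. x along the 110 mm length, y across the 56 mm width, z out of the black face.
- lap_line (a point): Middle of the 3 mm white line across the rack's uppermost fixed panel (110 x 56 x 8 mm), on its face, 125 mm above the desk, 30 mm below its upper edge. x: up the slope (15 degrees), square to the line; y: along it; z: out of the face. Bare crossbar: x = 88 to 108 mm, y = -58 to 58, top at z = 0. A panel laid right is centred at (55, 0, 4) mm. From x = 32 to 86 mm nothing is above z = -17 mm.
- short_center (a point): A bystander: a short solar panel of the same make, 60 x 56 x 8 mm, flat on the desk; the point is its centre, half-way up. x along the 60 mm length.
- mouse_center (a point): A bystander: a black computer mouse, 98 x 58 x 32 mm high, on the desk; the point is its centre, half-way up. x along its length.
Things that resemble listed ones, but are neither listed nor needed, are in the scene too. Leave any orange or red look-alike of the part that bears panel_center alone.

How it is judged:
At the end, for the whole second after the job is handed in: The long panel stays on the rack, lapped over the fixed panel: its centre within 15 mm along and across the slope of its right place at the white line, turned under 12 degrees, within 7 mm in height and 6 degrees of tilt. Short panel and mouse moved under 30 mm (x of panel_center in the frame of lap_line between 0.04 and 0.07 m and y of panel_center in the frame of lap_line between -0.015 and 0.015 m and z of panel_center in the frame of lap_line between -0.003 and 0.011 m and angle between the x axis of panel_center and the x axis of lap_line, either way round below 0.21 rad and angle between the z axis of panel_center and the z axis of lap_line, either way round below 0.11 rad); the robot touches nothing.
It fails at once if the short panel is moved more than 30 mm (distance of short_center from where it was at the start of the episode above 0.03 m).
It fails at once if the mouse is moved more than 30 mm (distance of mouse_center from where it was at the start of the episode above 0.03 m).
It also fails if it takes over 38 s, if anything falls off the work surface, if the arm or the gripper's body presses on something with over 40 N, if the wrist force passes 120 N, or if a joint passes its speed limit or range.

## Working session

There is one attempt and no reset: what is moved stays moved. The work goes in short steps, Python scripts to look and compute and a shell command to move; the robot and the scene stay as the last step left them, time stands still between calls to the robot, and variables do not carry over. Pictures are saved under pics/ and viewed, about 8 in all and at most 12, crops included, and the job is handed in when it is done.

```bash
mkdir -p pics; ls; python3 - <<'E'
from bench import manip,cams
import cv2,numpy as np
for n in("top","side"):
    c=cams.camera(n); cv2.imwrite(f"pics/{n}0.png",c["img"]); np.savez(f"{n}0.npz",**c)
    print(n,c["fx"],c["cx"],c["cy"],np.round(c["R"],3).tolist(),c["t"], (c["depth"]>0).mean())
print(manip.state())
E
```

```text
pics
top 398.4552509768767 319.67074014134187 196.46467492301895 [[0.02, -1.0, 0.02], [-0.989, -0.023, -0.148], [0.149, -0.017, -0.989]] [-0.14457795  0.49062458  1.10471642] 0.9958046875
side 400.7462266971709 315.53202598650785 200.16485486786598 [[0.961, -0.275, -0.009], [-0.192, -0.649, -0.736], [0.196, 0.709, -0.677]] [-0.52619467  0.09123337  0.99308531] 0.99616796875
{'clock': 0.1, 'joint_pos': array([-1.38648784e+00,  4.94169426e-01,  1.34602613e+00, -4.19980134e-06,
        1.30248122e+00, -9.54947504e-02]), 'dq': array([ 0.0016271 , -0.00279823, -0.00191832,  0.00036991,  0.0006618 ,
       -0.00100574]), 'joint_torque': array([ 1.55211947e-03, -8.80244493e+01, -3.82543445e+01,  7.10568298e-02,
        4.82389738e-02, -2.31057464e-05]), 'tcp_pos': array([ 0.17255449, -0.60039974,  0.23038237]), 'tcp_rot': array([-0.09822052, -0.70017955, -0.09898623,  0.70021644]), 'force': array([-0.09784561,  0.95197501, -0.39838103]), 'wrist_torque': array([-1.68864640e-02, -1.24645504e-02,  8.99955264e-05]), 'finger_gap': 0.09123235306310232}
```

View pics/top0.png

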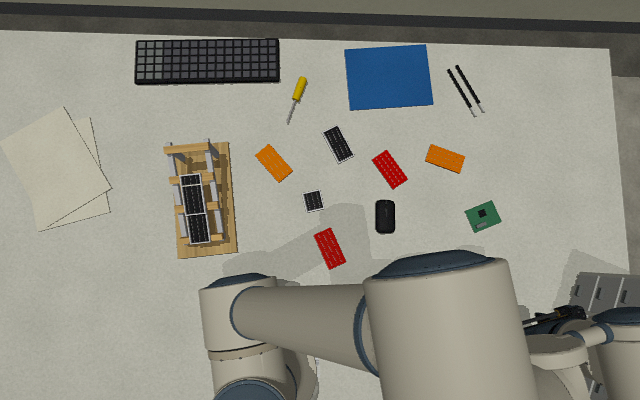

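View pics/side0.png

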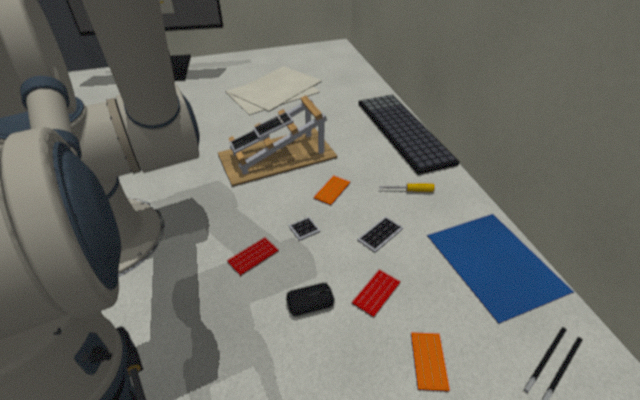

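Candidates in the top view: the black long panel at (338,144), the short black panel at (313,201), red look-alikes at (389,169) and (330,248), orange ones at (273,162) and (445,158). The rack with its fixed panels is at (193,205), with the top crossbar towards the top of the picture. Black with an aluminium frame and about 2:1 in shape fits only (338,144). I'll confirm that in a crop and measure it.

```bash
cat > h.py <<'E'
import numpy as np,cv2
from scipy.spatial.transform import Rotation as Rn
from bench import manip,cams
def tool():
    s=manip.state(); return s["tcp_pos"],Rn.from_quat(np.roll(s["tcp_rot"],-1)).as_matrix()
def wcam(n):
    """returns dict with Rcw (cam->world), o, for any camera"""
    if n=="wrist":
        p,R=tool(); c=dict(cams.camera(n)); T=c["T_tool_cam"]; c["Rcw"]=R@T[:3,:3]; c["o"]=R@T[:3,3]+p
    else:
        c=dict(cams.camera(n)); c["Rcw"]=c["R"].T; c["o"]=-c["R"].T@c["t"]
    return c
def ray(c,px):
    px=np.atleast_2d(px).astype(float)
    d=np.c_[(px[:,0]-c["cx"])/c["fx"],(px[:,1]-c["cy"])/c["fy"],np.ones(len(px))]
    return d@c["Rcw"].T
def onplane(c,px,p0,n=(0,0,1)):
    d=ray(c,px);n=np.array(n,float); return c["o"]+d*(((np.array(p0)-c["o"])@n)/(d@n))[:,None]
def bydepth(c,px):
    px=np.atleast_2d(px).round().astype(int); return c["o"]+ray(c,px)*c["depth"][px[:,1],px[:,0]][:,None]
E
python3 - <<'E'
from h import *
c=wcam("top");im=c["img"]
a=cv2.resize(im[110:230,270:430],None,fx=4,fy=4,interpolation=cv2.INTER_CUBIC)[:, :400]
b=cv2.resize(im[130:265,155:245],None,fx=4,fy=4,interpolation=cv2.INTER_CUBIC)
o=np.zeros((540,770,3),np.uint8);o[:480,:400]=a;o[:540,405:765]=b
cv2.imwrite("pics/crop.png",o)
m=(im.max(2)<90).astype(np.uint8)
m=cv2.morphologyEx(m,cv2.MORPH_CLOSE,np.ones((3,3)))
for n,(u,v) in dict(panel=(338,144),short=(313,201),mouse=(385,216)).items():
    k,l,st,ce=cv2.connectedComponentsWithStats(m); 
    ll=l[v-8:v+8,u-8:u+8];i=np.bincount(ll[ll>0]).argmax()
    ys,xs=np.nonzero(l==i); P=onplane(c,np.c_[xs,ys],(0,0,0.008))[:,:2].astype(np.float32)
    r=cv2.minAreaRect(P); print(n,st[i],np.round(r[0],4),np.round(r[1],4),r[2],cv2.boxPoints(r).round(3).tolist())
# rack heights: sample
for v in range(140,262,6): print(v,[f"{q[0]:.3f},{q[1]:.3f},{q[2]:.3f}" for q in bydepth(c,[(185+(v-170)*.14,v),(192+(v-170)*.14,v),(200+(v-170)*.14,v)])])
E
```

```text
panel [324 126  29  35 492] [ 0.6607 -0.1858] [0.1015 0.0458] 28.896045684814453 [[0.6050000190734863, -0.1899999976158142], [0.6269999742507935, -0.23000000417232513], [0.7160000205039978, -0.1809999942779541], [0.6940000057220459, -0.14100000262260437]]
short [304 191  19  22 277] [ 0.4836 -0.1154] [0.0569 0.0458] 14.034215927124023 [[0.44999998807907104, -0.10000000149011612], [0.4620000123977661, -0.14399999380111694], [0.5170000195503235, -0.13099999725818634], [0.5059999823570251, -0.0860000029206276]]
mouse [375 200  20  34 647] [ 0.4436 -0.3257] [0.0561 0.0978] 89.9906997680664 [[0.39500001072883606, -0.3540000021457672], [0.49300000071525574, -0.3540000021457672], [0.49300000071525574, -0.2980000078678131], [0.39500001072883606, -0.2980000078678131]]
140 ['0.662,0.287,-0.004', '0.662,0.266,-0.002', '0.662,0.241,0.002']
146 ['0.601,0.230,0.152', '0.602,0.212,0.151', '0.603,0.192,0.150']
152 ['0.589,0.235,0.136', '0.622,0.256,0.012', '0.623,0.234,0.008']
158 ['0.600,0.267,0.026', '0.603,0.251,0.014', '0.604,0.228,0.011']
164 ['0.585,0.267,0.014', '0.586,0.249,0.009', '0.586,0.
[... 402 characters left out ...]
466,0.176,0.110']
206 ['0.449,0.212,0.110', '0.450,0.194,0.107', '0.451,0.174,0.101']
212 ['0.434,0.210,0.104', '0.434,0.190,0.108', '0.435,0.171,0.098']
218 ['0.419,0.209,0.095', '0.419,0.191,0.091', '0.420,0.170,0.089']
224 ['0.403,0.205,0.095', '0.403,0.188,0.088', '0.404,0.169,0.081']
230 ['0.387,0.206,0.086', '0.387,0.187,0.089', '0.388,0.167,0.084']
236 ['0.371,0.204,0.081', '0.372,0.185,0.083', '0.372,0.164,0.079']
242 ['0.355,0.202,0.075', '0.356,0.183,0.075', '0.358,0.178,0.009']
248 ['0.340,0.218,0.006', '0.341,0.197,0.011', '0.341,0.174,0.010']
254 ['0.323,0.213,0.009', '0.324,0.193,0.011', '0.324,0.170,0.012']
260 ['0.306,0.213,-0.003', '0.307,0.193,-0.003', '0.307,0.169,-0.002']
```

View pics/crop.png

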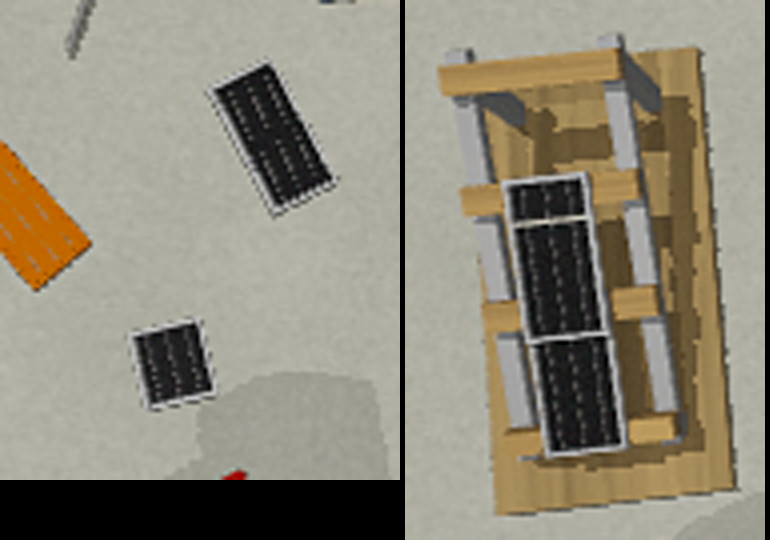

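The crop confirms it: the panel at top px (338,144) is black with a silver frame and three lines, and its long axis is at yaw 29°. The white lap line is at about (192,185), near (0.504, 0.199, 0.125), and the crossbar is at the upper end. Next I'll write a helper for the moves and work out the approach.

```bash
cat >> h.py <<'E'
def down(yaw):   # tool x down, jaw axis y square to a part whose long axis has this yaw
    y=np.array([-np.sin(yaw),np.cos(yaw),0]);x=np.array([0,0,-1.]);return np.c_[x,y,np.cross(x,y)]
def plan(p,Rt):
    """print move in units; picks jaw sign with the smaller turn"""
    p0,R0=tool(); flip=np.diag([1,-1,-1])
    for nm,Rg in(("A",Rt),("B",Rt@flip)):
        rv=Rn.from_matrix(R0.T@Rg).as_rotvec()
        print(nm,"turn/2pi",np.round(rv/(2*np.pi),4),"deg %.1f"%np.degrees(np.linalg.norm(rv)),
          "shift before turn",np.round(R0.T@(p-p0)/.025,2),"after",np.round(Rg.T@(p-p0)/.025,2))
E
python3 - <<'E'
from h import *
print(tool(),np.round(wcam("wrist")["T_tool_cam"],3))
plan(np.array([.655,-.19,.2]),down(np.radians(28.9)))
E
```

```text
(array([ 0.17255977, -0.60046063,  0.23049454]), array([[-1.42627393e-04,  2.76174764e-01, -9.61107423e-01],
       [ 8.30824466e-04, -9.61107069e-01, -2.76174786e-01],
       [-9.99999645e-01, -8.37901651e-04, -9.23725553e-05]])) [[-0.001 -0.277  0.961 -0.154]
 [ 1.    -0.001  0.001  0.   ]
 [ 0.     0.961  0.277 -0.078]
 [ 0.     0.     0.     1.   ]]
A turn/2pi [4.643e-01 2.000e-04 0.000e+00] deg 167.1 shift before turn [  1.23 -10.45 -23.08] after [ 1.22  5.05 24.83]
B turn/2pi [-0.0357 -0.      0.0001] deg 12.9 shift before turn [  1.23 -10.45 -23.08] after [  1.22  -5.05 -24.83]
```

```bash
python3 -m crank '[0,-0.4,-1,-0.018,0,0,1, 0,-0.3,-1,-0.018,0,0,1, 0,-0.2,-1,0,0,0,1, 0,-0.2,-1,0,0,0,1, 0,-0.2,-1,0,0,0,1, 0,-0.2,-1,0,0,0,1, 0,-0.2,-1,0,0,0,1, 0,-0.2,-1,0,0,0,1, 0,-0.2,-1,0,0,0,1, 0,-0.2,-1,0,0,0,1]' 20
python3 -m crank '[0,-0.2,-1,0,0,0,1, 0,-0.2,-1,0,0,0,1, 0,-0.2,-1,0,0,0,1, 0,-0.2,-1,0,0,0,1, 0,-0.2,-1,0,0,0,1, 0,-0.2,-1,0,0,0,1, 0,-0.2,-1,0,0,0,1, 0,-0.2,-1,0,0,0,1, 0,-0.2,-1,0,0,0,1, 0,-0.2,-1,0,0,0,1]'
python3 - <<'E'
from h import *
plan(np.array([.655,-.19,.2]),down(np.radians(28.9)))
E
```

```text
clock: 1.45
tcp_pos: [0.373, -0.4296, 0.2292]
tcp_rot: [-0.178, -0.684, -0.18, 0.684]
force: [-0.1, -0.2, 0.9]
finger_gap: 0.0914
clock: 2.7
tcp_pos: [0.5722, -0.257, 0.2282]
tcp_rot: [-0.177, -0.683, -0.181, 0.685]
force: [-0.2, -0.2, -0.4]
finger_gap: 0.0913
A turn/2pi [-4.99e-01 -1.40e-03  2.00e-04] deg 179.6 shift before turn [ 1.13 -0.71 -4.2 ] after [1.13 0.75 4.19]
B turn/2pi [0.001  0.0001 0.0009] deg 0.5 shift before turn [ 1.13 -0.71 -4.2 ] after [ 1.13 -0.75 -4.19]
```

```bash
python3 -m crank '[0.3,-0.2,-1,0,0,0,1, 0.3,-0.2,-1,0,0,0,1, 0.3,-0.2,-1,0,0,0,1, 0.3,-0.2,-1,0,0,0,1, 0,0,0,0,0,0,1]'
python3 - <<'E'
from h import *
c=wcam("wrist"); cv2.imwrite("pics/w1.png",c["img"]); np.savez("w1.npz",**c); print(tool()[0])
E
```

```text
clock: 3.32
tcp_pos: [0.6538, -0.1862, 0.1962]
tcp_rot: [-0.177, -0.683, -0.181, 0.685]
force: [-0.3, 0.3, 0.4]
finger_gap: 0.0912
[ 0.65321586 -0.18692983  0.19651543]
```

View pics/w1.png

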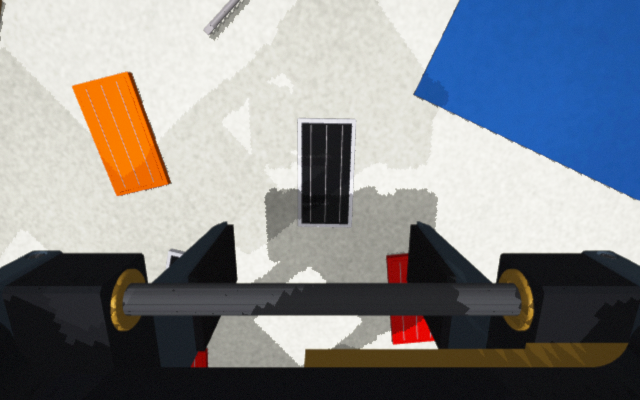

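The wrist view shows the black panel whole at (326,172), between the fingers. I'll measure its black face on the plane z = 8 mm.

```bash
cat >> h.py <<'E'
def blackrect(c,box,z=.008,thr=70):
    u0,v0,u1,v1=box; m=np.zeros(c["img"].shape[:2],np.uint8); m[v0:v1,u0:u1]=(c["img"][v0:v1,u0:u1].max(2)<thr)
    m=cv2.morphologyEx(m,cv2.MORPH_CLOSE,np.ones((5,5)))
    k,l,st,_=cv2.connectedComponentsWithStats(m); i=1+st[1:,4].argmax(); ys,xs=np.nonzero(l==i)
    r=cv2.minAreaRect(onplane(c,np.c_[xs,ys],(0,0,z))[:,:2].astype(np.float32)); b=cv2.boxPoints(r)
    e=max((b[1]-b[0],b[2]-b[1]),key=np.linalg.norm); e=e*np.sign(e[0])
    return np.array(r[0]),np.array(r[1]),np.arctan2(e[1],e[0]),st[i]
E
python3 - <<'E'
from h import *
c=dict(np.load("w1.npz")); q,s,yaw,st=blackrect(c,(280,100,375,245)); print(q,s,np.degrees(yaw),st)
print(bydepth(c,[(313,150),(340,190),(290,150)]))
plan(np.array([*q,.06]),down(yaw))
E
```

```text
[ 0.65902489 -0.18619126] [0.10065363 0.04806676] 28.830252 [ 301  124   50  100 4738]
[[ 6.75534183e-01 -1.63631972e-01  9.08687348e-03]
 [ 6.53687328e-01 -2.06653702e-01  8.88758344e-03]
 [ 6.63110047e-01 -1.44046458e-01  5.40187717e-04]]
A turn/2pi [-4.986e-01 -1.500e-03  3.000e-04] deg 179.5 shift before turn [ 5.46  0.12 -0.22] after [ 5.46 -0.09  0.22]
B turn/2pi [0.0014 0.0002 0.0009] deg 0.6 shift before turn [ 5.46  0.12 -0.22] after [ 5.46  0.09 -0.22]
```

```bash
python3 -m crank '[1,0.03,-0.05,0.0014,0,0.0009,1, 1,0.03,-0.05,0,0,0,1, 1,0.03,-0.05,0,0,0,1, 1,0.03,-0.05,0,0,0,1, 1,0,0,0,0,0,1, 1,0,0,0,0,0,1]'
python3 - <<'E'
from h import *
plan(np.array([.659,-.1862,.0193]),down(np.radians(28.83)))
E
```

```text
clock: 4.12
tcp_pos: [0.6597, -0.1914, 0.0463]
tcp_rot: [0.177, 0.686, 0.173, -0.684]
force: [0.4, -0.5, 0.5]
finger_gap: 0.0911
A turn/2pi [ 0.4994 -0.0014  0.0005] deg 179.8 shift before turn [ 1.08 -0.2  -0.07] after [1.08 0.2  0.07]
B turn/2pi [-0.0006 -0.0003 -0.0009] deg 0.4 shift before turn [ 1.08 -0.2  -0.07] after [ 1.08 -0.2  -0.07]
```

```bash
python3 -m crank '[0.5,-0.2,-0.07,0,0,-0.0009,1, 0.5,0,0,0,0,0,1, 0.05,0,0,0,0,0,1]'
python3 - <<'E'
from h import *
plan(np.array([.659,-.1862,.0193]),down(np.radians(28.83)))
E
```

```text
clock: 4.5
tcp_pos: [0.6581, -0.1866, 0.0184]
tcp_rot: [0.174, 0.685, 0.175, -0.685]
force: [0.5, 0.0, 0.7]
finger_gap: 0.0912
A turn/2pi [4.993e-01 3.000e-04 2.000e-04] deg 179.7 shift before turn [-0.03  0.   -0.04] after [-0.03 -0.    0.04]
B turn/2pi [-0.0007 -0.0001  0.0002] deg 0.3 shift before turn [-0.03  0.   -0.04] after [-0.03  0.   -0.04]
```

```bash
python3 -m crank '[0,0,0,0,0,0,0, 0,0,0,0,0,0,0, 0,0,0,0,0,0,0, 0,0,0,0,0,0,0, 0,0,0,0,0,0,0, 0,0,0,0,0,0,0]' 35
python3 -m crank '[-0.5,0,0,0,0,0,0, -1,0,0,0,0,0,0, -1,0,0,0,0,0,0, -1,0,0,0,0,0,0, -1,0,0,0,0,0,0, -1,0,0,0,0,0,0, -1,0,0,0,0,0,0, -1,0,0,0,0,0,0]'
```

```text
clock: 5.25
tcp_pos: [0.6592, -0.1871, 0.0206]
tcp_rot: [0.175, 0.686, 0.174, -0.684]
force: [1.0, -0.3, -1.4]
finger_gap: 0.0552
clock: 6.25
tcp_pos: [0.6576, -0.1868, 0.2183]
tcp_rot: [0.175, 0.686, 0.174, -0.684]
force: [0.2, 0.3, -2.1]
finger_gap: 0.0555
```

Holding it (gap 55.5 mm, weight visible in the force). Next I'll go to a viewpoint behind the lap line, already tilted 15°.

```bash
cat >> h.py <<'E'
def lapR(yaw,tilt=np.radians(15)):
    xl=np.array([np.cos(tilt)*np.cos(yaw),np.cos(tilt)*np.sin(yaw),np.sin(tilt)]);yl=np.array([-np.sin(yaw),np.cos(yaw),0])
    return np.c_[xl,yl,np.cross(xl,yl)]
def lapTool(L): return np.c_[-L[:,2],-L[:,1],-L[:,0]]
E
python3 - <<'E'
from h import *
T=lapTool(lapR(np.radians(6.6))); print(np.linalg.det(T)); plan(np.array([.43,.19,.27]),T)
E
```

```text
1.0000000000000002
A turn/2pi [0.0607 0.0407 0.0079] deg 26.5 shift before turn [ -2.08 -17.59   0.78] after [ -3.89 -16.02   6.53]
B turn/2pi [-0.4357 -0.0111  0.0568] deg 158.2 shift before turn [ -2.08 -17.59   0.78] after [-3.89 16.02 -6.53]
```

```bash
python3 -m crank '[-0.5,0,0,0.0202,0.0136,0.0026,0, -0.5,0,0,0.0202,0.0136,0.0026,0, 0,0,0,0.0202,0.0136,0.0026,0, -0.2,-1,0.4,0,0,0,0, -0.2,-1,0.4,0,0,0,0, -0.2,-1,0.4,0,0,0,0, -0.2,-1,0.4,0,0,0,0, -0.2,-1,0.4,0,0,0,0, -0.2,-1,0.4,0,0,0,0, -0.2,-1,0.4,0,0,0,0]'
python3 -m crank '[-0.2,-1,0.4,0,0,0,0, -0.2,-1,0.4,0,0,0,0, -0.2,-1,0.4,0,0,0,0, -0.2,-1,0.4,0,0,0,0, -0.2,-1,0.4,0,0,0,0, -0.2,-1,0.4,0,0,0,0, -0.2,-1,0.4,0,0,0,0, -0.2,-1,0.4,0,0,0,0, 0,0,0,0,0,0,0]'
python3 - <<'E'
from h import *
c=wcam("wrist"); cv2.imwrite("pics/w2.png",c["img"]); np.savez("w2.npz",**c)
T=lapTool(lapR(np.radians(6.6))); plan(np.array([.43,.19,.27]),T)
E
```

```text
clock: 7.5
tcp_pos: [0.559, -0.0177, 0.2704]
tcp_rot: [0.031, 0.798, 0.04, -0.6]
force: [1.0, 0.3, -0.4]
finger_gap: 0.0555
clock: 8.62
tcp_pos: [0.4447, 0.1792, 0.2942]
tcp_rot: [0.031, 0.8, 0.041, -0.597]
force: [0.4, 0.0, -0.7]
finger_gap: 0.0553
A turn/2pi [-0.0019 -0.0043 -0.0008] deg 1.7 shift before turn [ 0.77 -0.52  0.81] after [ 0.79 -0.52  0.78]
B turn/2pi [ 0.4981 -0.0013  0.0068] deg 179.3 shift before turn [ 0.77 -0.52  0.81] after [ 0.79  0.52 -0.78]
```

View pics/w2.png

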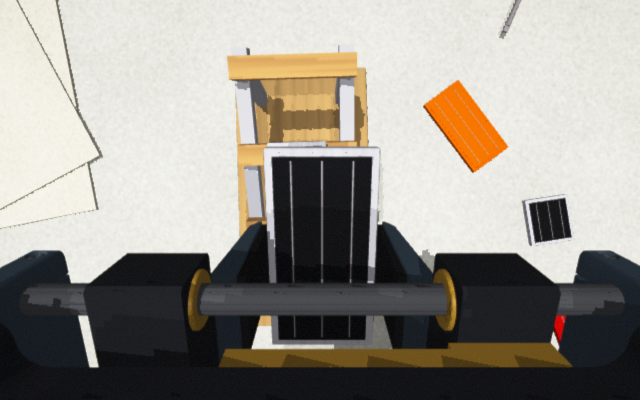

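The held panel, (265–380, 148–345), covers the white line. I'll back off 55 mm down the slope.

```bash
python3 -m crank '[0,-0.25,0.8,-0.002,-0.004,0,0, 0,-0.2,0.8,0,0,0,0, 0,0,0.8,0,0,0,0, 0,0,0,0,0,0,0]'
python3 - <<'E'
from h import *
c=wcam("wrist"); cv2.imwrite("pics/w3.png",c["img"]); np.savez("w3.npz",**c); print(tool()[0])
cv2.imwrite("pics/w3c.png",cv2.resize(c["img"][0:200,200:440],None,fx=3,fy=3,interpolation=cv2.INTER_CUBIC))
E
```

```text
clock: 9.18
tcp_pos: [0.3829, 0.1815, 0.2771]
tcp_rot: [0.037, 0.791, 0.043, -0.609]
force: [-0.3, 1.1, -1.4]
finger_gap: 0.0556
[0.3840356  0.18169228 0.27751596]
```

View pics/w3c.png

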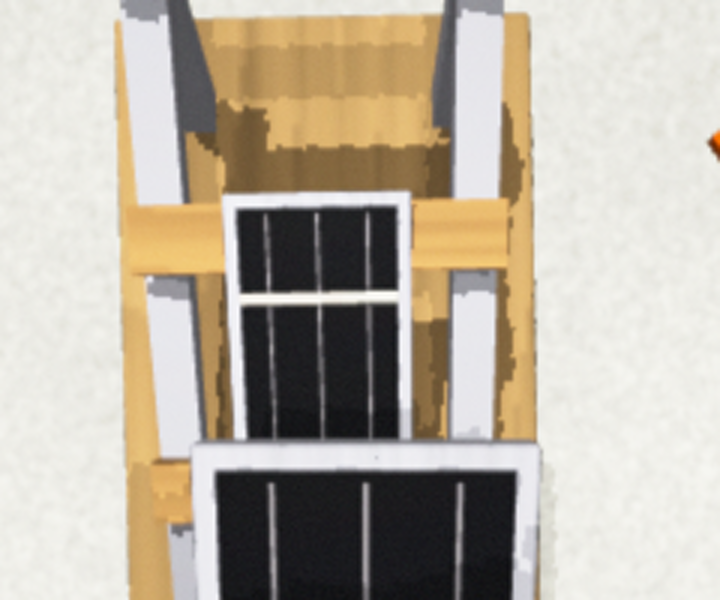

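The crop shows the white line from px (280,99.5) to (333,98.7). The fixed panel's upper edge is at row 65, and the held panel starts at row 147. I'll measure both.

```bash
cat >> h.py <<'E'
def lapfit(c,boxU,boxL,thr=75):
    """cells above / below the white line -> lap point, yaw"""
    yaw=np.radians(6.6); p=np.array([.504,.199,.125])
    for _ in range(4):
        L=lapR(yaw); out=[]
        for u0,v0,u1,v1 in(boxU,boxL):
            m=np.zeros(c["img"].shape[:2],np.uint8); m[v0:v1,u0:u1]=c["img"][v0:v1,u0:u1].max(2)<thr
            m=cv2.morphologyEx(m,cv2.MORPH_CLOSE,np.ones((1,5)))
            k,l,st,_=cv2.connectedComponentsWithStats(m); i=1+st[1:,4].argmax(); ys,xs=np.nonzero(l==i)
            P=(onplane(c,np.c_[xs,ys],p,L[:,2])-p)@L[:,:2]; rows=[]
            for r in np.unique(ys): q=P[ys==r]; rows.append((q[:,0].mean(),q[:,1].min(),q[:,1].max()))
            out.append(np.array(rows))
        U,Lo=out; x=(np.percentile(U[:,0],2)+np.percentile(Lo[:,0],98))/2
        A=np.r_[U[2:-2],Lo[2:-2]]; k=np.polyfit(A[:,0],(A[:,1]+A[:,2])/2,1)
        y=np.polyval(k,x); w=np.median(A[:,2]-A[:,1])
        p=p+L[:,0]*x+L[:,1]*y; yaw+=k[0]; p=p+L[:,2]*0
        # slide along the viewing ray to keep z = .125
        d=p-c["o"]; p=c["o"]+d*(.125-c["o"][2])/d[2]
    print("lap",p.round(4),"yaw",np.degrees(yaw).round(2),"cell width",w.round(4),"gap",(np.percentile(U[:,0],2)-np.percentile(Lo[:,0],98)).round(4))
    return p,yaw
E
python3 - <<'E'
from h import *
c=dict(np.load("w3.npz"))
lap,yaw=lapfit(c,(277,67,335,97),(277,101,335,145))
L=lapR(yaw)
g=bydepth(c,[(u,v) for u in range(283,332,6) for v in (75,85,110,125,135)]); e=(g-lap)@L; print("depth z in lap",np.median(e[:,2]).round(4),"slope",np.polyfit(e[:,0],e[:,2],1).round(3),np.polyfit(e[:,1],e[:,2],1).round(3))
# held panel in tool frame
p,R=tool(); m=np.zeros((400,640),np.uint8); m[145:280,255:390]=c["img"][145:280,255:390].max(2)<75
ys,xs=np.nonzero(m); s=(xs>268)&(xs<370); 
h=(bydepth(c,np.c_[xs,ys][s])-p)@R; h=h[(h[:,0]>.0)&(h[:,0]<.03)]
print("held top plane x",np.median(h[:,0]), "slopes",np.linalg.lstsq(np.c_[h[:,1:],np.ones(len(h))],h[:,0],rcond=None)[0])
# held upper frame edge: bright->at row
g=c["img"].min(2).astype(int); print([ (v,g[v,300],g[v,320],g[v,340]) for v in range(142,162)])
print([(u,g[185,u]) for u in range(258,280)],[(u,g[185,u]) for u in range(364,386)])
print("edges from z",[((onplane(c,[(u,v)],p+R[:,0]*.0126,R[:,0])-p)@R).round(4).tolist() for u,v in((273,185),(371,185),(321,156),(280,156),(365,156))])
E
```

```text
lap [0.5016 0.2078 0.125 ] yaw 7.78 cell width 0.0457 gap 0.0065
depth z in lap 0.0002 slope [0.002 0.   ] [-0.006  0.   ]
held top plane x 0.012392581008726929 slopes [-0.000581   -0.00473682  0.01229995]
[(142, np.int64(22), np.int64(23), np.int64(65)), (143, np.int64(23), np.int64(20), np.int64(54)), (144, np.int64(21), np.int64(19), np.int64(51)), (145, np.int64(31), np.int64(32), np.int64(55)), (146, np.int64(87), np.int64(87), np.int64(100)), (147, np.int64(132), np.int64(128), np.int64(133)), (148, np.int64(200), np.int64(198), np.int64(200)), (149, np.int64(229), np.int64(227), np.int64(228)), (150, np.int64(234), np.int64(234), np.int64(234)), (151, np.int64(236), np.int64(235), np.int64(236)), (152, np.int64(236), np.int64(234), np.int64(236)), (153, np.int64(236), np.int64(234), np.int64(236)), (154, np.int64(235), np.int64(234), np.int64(236)), (155, np.int64(233), np.int64(231), np.int64(232)), (156, np.int64(167), np.int64(158), np.int64(168)), (157, np.int64(76), np.int64(67), np.int64(73)), (158, np.int64(31), np.int64(28), np.int64(32)), (159, np.int64(26), np.int64(
[... 531 characters left out ...]
, (277, np.int64(20)), (278, np.int64(24)), (279, np.int64(27))] [(364, np.int64(21)), (365, np.int64(21)), (366, np.int64(20)), (367, np.int64(24)), (368, np.int64(23)), (369, np.int64(25)), (370, np.int64(60)), (371, np.int64(179)), (372, np.int64(228)), (373, np.int64(231)), (374, np.int64(214)), (375, np.int64(211)), (376, np.int64(207)), (377, np.int64(200)), (378, np.int64(172)), (379, np.int64(131)), (380, np.int64(195)), (381, np.int64(206)), (382, np.int64(211)), (383, np.int64(209)), (384, np.int64(212)), (385, np.int64(229))]
edges from z [[[0.0126, -0.0232, -0.0368]], [[0.0126, 0.0245, -0.0368]], [[0.0126, 0.0002, -0.051]], [[0.0126, -0.0193, -0.051]], [[0.0126, 0.0211, -0.051]]]
```

The two views agree on the lap line within about 3 mm: wrist (0.5016, 0.2078), yaw 7.8°, and top (0.504, 0.205). The panel is centred in the grip at tool offset (0.0164, 0.0006, 0). I'll plan to a hover 50 mm above the final pose.

```bash
cat >> h.py <<'E'
LAP=np.array([.5016,.2072,.125]);LY=np.radians(7.7);OFF=np.array([.0164,.0006,0])
def goal(h,lap=LAP,yaw=LY,x=.055):
    L=lapR(yaw);T=lapTool(L); plan(lap+L@np.array([x,0,.004+h])-T@OFF,T)
E
python3 -c "
from h import *
goal(.05)"
```

```text
A turn/2pi [-0.003   0.0003 -0.0018] deg 1.3 shift before turn [ 4.3  -0.55 -5.25] after [ 4.32 -0.41 -5.25]
B turn/2pi [ 4.97e-01 -2.80e-03 -4.00e-04] deg 178.9 shift before turn [ 4.3  -0.55 -5.25] after [4.32 0.41 5.25]
```

```bash
python3 -m crank '[0.5,-0.1,-1,-0.003,0,-0.0018,0, 0.8,-0.1,-1,0,0,0,0, 0.8,-0.1,-1,0,0,0,0, 0.8,-0.1,-1,0,0,0,0, 0.8,0,-1,0,0,0,0, 0.5,0,-0.2,0,0,0,0, 0,0,0,0,0,0,0]'
python3 -c "
from h import *
goal(.05);goal(.002)"
```

```text
clock: 10.1
tcp_pos: [0.5434, 0.2108, 0.2084]
tcp_rot: [0.04, 0.792, 0.053, -0.607]
force: [-1.0, -0.9, -0.8]
finger_gap: 0.0552
A turn/2pi [-0.0003 -0.0001  0.    ] deg 0.1 shift before turn [-0.03 -0.1   0.28] after [-0.03 -0.1   0.28]
B turn/2pi [4.997e-01 0.000e+00 1.000e-04] deg 179.9 shift before turn [-0.03 -0.1   0.28] after [-0.03  0.1  -0.28]
A turn/2pi [-0.0003 -0.0001  0.    ] deg 0.1 shift before turn [ 1.89 -0.1   0.28] after [ 1.89 -0.1   0.28]
B turn/2pi [4.997e-01 0.000e+00 1.000e-04] deg 179.9 shift before turn [ 1.89 -0.1   0.28] after [ 1.89  0.1  -0.28]
```

```bash
python3 -m crank '[0.5,-0.1,0.28,0,0,0,0, 0.5,0,0,0,0,0,0, 0.4,0,0,0,0,0,0, 0.2,0,0,0,0,0,0, 0.1,0,0,0,0,0,0]'
python3 - <<'E'
from h import *
goal(.0)
c=wcam("side"); cv2.imwrite("pics/s2.png",cv2.resize(c["img"][70:200,200:350],None,fx=4,fy=4,interpolation=cv2.INTER_CUBIC))
E
```

```text
clock: 10.72
tcp_pos: [0.5471, 0.2137, 0.1658]
tcp_rot: [0.04, 0.792, 0.053, -0.607]
force: [0.6, -0.0, -1.9]
finger_gap: 0.0554
A turn/2pi [-0.0003 -0.0003  0.0001] deg 0.2 shift before turn [ 0.28 -0.01 -0.  ] after [ 0.28 -0.01 -0.  ]
B turn/2pi [4.997e-01 1.000e-04 5.000e-04] deg 179.9 shift before turn [ 0.28 -0.01 -0.  ] after [0.28 0.01 0.  ]
```

View pics/s2.png

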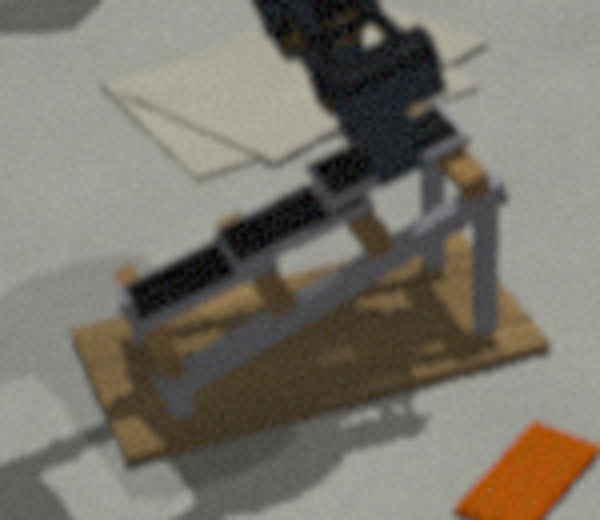

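The side crop shows the panel parallel to the slope, just above the fixed panel and reaching the crossbar. There are 7 mm left, so I'll go down gently.

```bash
python3 -m crank '[0.12,0,0,0,0,0,0, 0.08,0,0,0,0,0,0]'; python3 -m crank '[0.04,0,0,0,0,0,0, 0.04,0,0,0,0,0,0]'
python3 -c "
from h import *
goal(0)"
```

```text
clock: 11.02
tcp_pos: [0.5486, 0.2139, 0.1609]
tcp_rot: [0.04, 0.792, 0.053, -0.606]
force: [0.3, 0.4, -0.6]
finger_gap: 0.0554
clock: 11.28
tcp_pos: [0.5493, 0.214, 0.159]
tcp_rot: [0.04, 0.792, 0.053, -0.606]
force: [0.5, 0.1, -0.8]
finger_gap: 0.0554
A turn/2pi [-0.0003 -0.0005  0.0001] deg 0.2 shift before turn [-0.   -0.01  0.01] after [-0.   -0.01  0.01]
B turn/2pi [4.997e-01 1.000e-04 7.000e-04] deg 179.9 shift before turn [-0.   -0.01  0.01] after [-0.    0.01 -0.01]
```

```bash
for i in 1 ; do python3 -m crank '[0.05,0,0,0,0,0,0, 0.03,0,0,0,0,0,0]'; done;  python3 -m crank '[0.04,0,0,0,0,0,0]'
```

```text
clock: 11.52
tcp_pos: [0.5493, 0.214, 0.1589]
tcp_rot: [0.04, 0.793, 0.053, -0.606]
force: [-8.3, -2.1, 14.1]
finger_gap: 0.055
clock: 11.65
tcp_pos: [0.5493, 0.214, 0.1589]
tcp_rot: [0.04, 0.793, 0.053, -0.606]
force: [-10.9, -2.6, 21.7]
finger_gap: 0.0557
```

Contact. I'll relax onto the measured pose, then open.

```bash
python3 -m crank '[0,0,0,0,0,0,0]'; python3 -m crank '[0,0,0,0,0,0,0.7, 0,0,0,0,0,0,0.8, 0,0,0,0,0,0,0.9, 0,0,0,0,0,0,0.9]'
```

```text
clock: 11.78
tcp_pos: [0.5492, 0.214, 0.1592]
tcp_rot: [0.04, 0.793, 0.053, -0.606]
force: [0.0, 0.0, -1.4]
finger_gap: 0.0554
clock: 12.28
tcp_pos: [0.5496, 0.2141, 0.1592]
tcp_rot: [0.04, 0.793, 0.053, -0.605]
force: [-0.0, -0.1, -0.3]
finger_gap: 0.0819
```

```bash
python3 -m crank '[-0.5,0,0,0,0,0,0.9, -1,0,0,0,0,0,1, -1,0,0,0,0,0,1, -1,0,0,0,0,0,1, -1,0,0.5,0,0,0,1, -1,0,1,0,0,0,1, 0,0,1,0,0,0,1, 0,0,0,0,0,0,1]'
python3 - <<'E'
from h import *
c=wcam("wrist"); cv2.imwrite("pics/w4.png",c["img"]); np.savez("w4.npz",**c)
t=wcam("top"); np.savez("t4.npz",**t)
o=np.zeros((540,770,3),np.uint8); o[:400,:400]=cv2.resize(c["img"][0:200,220:420],None,fx=2,fy=2)
o[:540,405:765]=cv2.resize(t["img"][130:265,155:245],None,fx=4,fy=4,interpolation=cv2.INTER_CUBIC); cv2.imwrite("pics/f4.png",o)
E
```

```text
clock: 13.28
tcp_pos: [0.4501, 0.2007, 0.2849]
tcp_rot: [0.039, 0.794, 0.054, -0.604]
force: [0.6, -0.1, 0.5]
finger_gap: 0.0912
```

View pics/f4.png

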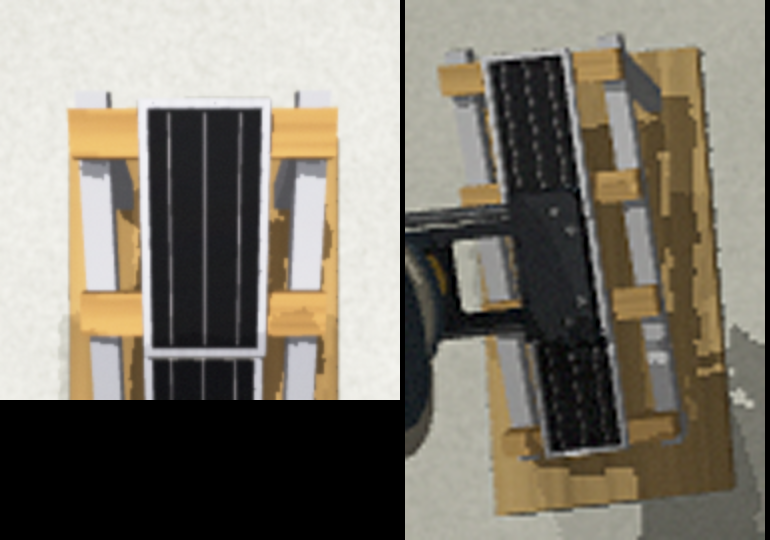

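The panel lies on the rack over the white line, in line with the fixed panels, with its top on the crossbar. Last numeric check: black cells at wrist px about (294–348, 54–174), plus depth.

```bash
python3 - <<'E'
from h import *
c=dict(np.load("w4.npz")); lap=np.array([.5016,.2078,.125]); L=lapR(np.radians(7.78))
def rect(box,z):
    u0,v0,u1,v1=box; m=np.zeros((400,640),np.uint8); m[v0:v1,u0:u1]=c["img"][v0:v1,u0:u1].max(2)<75
    m=cv2.morphologyEx(m,cv2.MORPH_CLOSE,np.ones((1,5))); k,l,st,_=cv2.connectedComponentsWithStats(m);i=1+st[1:,4].argmax();ys,xs=np.nonzero(l==i)
    P=((onplane(c,np.c_[xs,ys],lap+L[:,2]*z,L[:,2])-lap)@L[:,:2]).astype(np.float32); r=cv2.minAreaRect(P)
    return [np.round(q,4) for q in r]
print("placed",rect((288,48,356,175),.008)); print("fixed below",rect((288,178,356,197),0))
g=(bydepth(c,[(u,v) for u in (298,308,316,328,344) for v in range(60,170,10)])-lap)@L
print("top z",np.median(g[:,2]),"slopes",np.linalg.lstsq(np.c_[g[:,:2],np.ones(len(g))],g[:,2],rcond=None)[0])
s=manip.state(); print(s["clock"],s["finger_gap"],s["force"])
t=dict(np.load("t4.npz"))
print("short,mouse",blackrect(t,(295,185,330,218),thr=90)[0],blackrect(t,(370,195,402,238),thr=90)[0])
E
```

```text
placed [array([ 0.056 , -0.0008]), array([0.047, 0.1  ]), np.float64(89.7931)]
fixed below [array([-0.01  , -0.0002]), array([0.0466, 0.0155]), np.float64(89.8038)]
top z 0.008231364177485264 slopes [-0.00818019 -0.00771321  0.00873614]
13.375 0.09092771549990805 [ 0.69302866 -0.35972858 -0.14024324]
short,mouse [ 0.48364615 -0.11536657] [ 0.44364041 -0.32568085]
```

All within tolerance, so I'm handing in.

```bash
python3 -c "
from bench import manip
print(manip.job_done())"
```

```text
the job is handed in; nothing more can be done
None
```

I gripped the long black panel across its width and laid it on the rack, tilted 15°, with its lower edge on the white line. I then let go, backed the gripper away and handed the job in at about 13.4 s of the 38 s allowed.

| Check, in the lap_line frame | Measured | Right place / limit |
|---|---|---|
| Along the slope (x) | 56.0 mm | 55 mm, ±15 mm |
| Across the slope (y) | −0.8 mm | 0 mm, ±15 mm |
| Top face height (z) | 8.2 mm | 8 mm, ±7 mm |
| Turn against the fixed panel | about 0.2° or less | under 12° |
| Tilt | about 0.6° | under 6° |

- **Bystanders:** the short panel and the mouse are at the same positions as at the start in the top camera.
- **Contact force:** it reached about 24 N at touchdown, and I relaxed it before opening the gripper.
- **Disagreement:** the top and wrist cameras differed by about 3 mm on the lap line's position. I aimed almost entirely by the wrist camera, and the final check also used it.
- **Failed checks:** none.

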